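# Lock the welding fixture's stop block with the T-wrench

## Robot

A 7-joint arm with a two-finger parallel gripper is mounted at the origin on the work surface. World frame = base frame: x ahead of the robot, y to its left, z up, the work surface at z = 0. Lengths are in m, angles in rad, forces in N, time in s.
With the tool pointing down it reaches from about 0.425 to 0.95 m from the base axis. Payload 4.7 kg.
Tool frame: the origin (TCP) lies between the finger pads; the fingertips stand 25 mm ahead of it and the grasp point (between the pads) lies 6 mm ahead of it; z points along the fingers, y is the line along which they close (so a half turn about z gives the same grasp; the last joint's range is limited). The gripper opens to 85 mm and grips with 20 to 120 N. Pads are 22 mm wide; open, the fingers measure 114 mm over their backs; the gripper's body (76 mm by 85 mm) begins 54 mm behind the grasp point. The pads swing forward as they close: fully open they stand 13 mm farther back than shut.
Start: joints at [1.075, 0.469, -0.049, 1.532, 0.024, 1.141, -0.082], TCP at [0.304, -0.603, 0.256] pointing down, gripper open.
Joint ranges: [-2.59, 2.59], [-0.33, 1.99], [-1.39, 1.29], [0.1, 2.45], [-1.04, 4.18], [0.21, 1.99], [-2.66, 2.66]. Speed limits (rad/s): [2.57, 2.57, 3.14, 3.14, 3.14, 3.14, 3.14].

## Interface

Orientations are given as a 3x3 rotation matrix whose columns are the frame's x, y, z axes.
In Python, from rig import * gives the robot as it stands. Calls block until the motion is done:
- movep(position, orientation): joint-space move of the TCP to a pose.
- move_l(position, attitude=None, feed=0.15, until_force=None): straight line of the TCP; attitude=None keeps the orientation; feed is the mean speed in m/s. With until_force (N) it stops when the force on the tool has changed by that much, and returns True; else False.
- move_joints(angles): joint-space move.
- command_gripper(opening, newtons=None): finger opening in m; newtons is the grip in N (None keeps the last); returns when the fingers have stopped.
- sleep(seconds).
- inverse_kinematics(position, orientation): joint angles nearest the present ones, or None.
- sense(): the state.
- camera(name): name is "scene" or "top"; returns (picture, depth): 400x640x3 uint8, red, green, blue; 400x640 float32, m along the optical axis (not along the pixel's ray), 0 where there is no reading.
- camera_params(name): a dict with "K" (3x3 intrinsics, pixels), "position" and "rotation" of the camera in the world. Camera axes: x right, y down, z forward; pixel columns grow to the right and rows downward; lengths in m; the calibration is good to about 2 mm. A picture is of the moment at which its call begins. camera_params takes no time and is no camera call.
A pose or a line that the arm cannot do raises Unreachable and nothing moves.
- finish_job(): hands the job in; it is judged then, once.
The state is a dict: "time_s": time; "joint_pos": joint angles; "qd": joint speeds; "joint_efforts": joint torques, N m; "position": TCP position; "tcp_rot": TCP orientation; "wrist_force": force on the tool from outside, world axes, zero at the start; "ft_torque": the same for the moment, N m; "finger_gap": finger opening in m; "gripper_force": force on a finger pad.
Only numpy, scipy, OpenCV 4.12 (cv2) and the standard library are available. Lean on these libraries where they do the work, as an engineer would, in place of code of your own. Each camera call takes 0.05 s, during which the arm holds its last target. There are 200 camera calls.

## Task

The lock screw sunk in the well of the welding fixture's stop block is still loose. Take the square-socket T-wrench (the thickest socket of the three) from its hooks, fit it over the screw's square head and tighten the screw clockwise until it comes up hard, then lift the wrench out and hang it back on the same hooks. Leave the two tools beside it hanging and do not disturb the other things on the bench.

Things in the scene. Friction and masses are not known exactly. Their poses are not given: they have to be found in the camera images.
- wrench_grip (a point): Square-socket T-wrench: centre of its cross bar, half-way up the bar. Steel, 160 mm tall, about 0.35 kg, hanging upright on the rack at first. Its black bar is 110 mm long (own x axis), 18 mm wide (y), 20 mm tall (z, up) and starts roughly along the prongs. Its socket, up to 44 mm across, is the thickest of the three tools on the rack.
- wrench_flange (a point): Centre of the underside of the wrench's hanging flange, 40 mm below the bar's centre, on the axis. The flange is 34 mm across and 8 mm thick; it rests on the two prongs. Above it a 20 mm round neck goes up 22 mm to the underside of the bar; below it a 14 mm shank goes down to the socket.
- wrench_mouth (a point): Centre of the socket's open lower end, on the wrench's axis, 150 mm below the bar's centre. The hole is 24 mm square and 26 mm deep, its sides parallel and square to the cross bar.
- well (a point): Centre of the mouth of the round well in the top of the stop block (grey, 76 x 76 mm) at one end of the welding fixture, 105 mm above the bench. Axes as the fixture's: y along it, towards the clamped module (top 90 mm above the bench), z up. The well is 54 mm across and 60 mm deep.
- well_floor (a point): Centre of the well's floor, 60 mm below its mouth. Here stands the lock screw: a collar 42 mm across, 4 mm high; on it a square head, 22 mm across flats, 16 mm high, its top 40 mm below the well's mouth; on that a round top 5 mm high, tapering from 22 to 19 mm. The square may stand at any angle, not reported. A socket out of square rests on it; one that fits drops 16 mm, to the collar.
- screw (a joint): Turning of the lock screw, rad: grows as it is turned clockwise seen from above (tightened). It starts loose, at 0 to 0.6, and comes up hard at 1.5 (fully tight). It turns against about 0.25 N m all the way and stays where it is left. It tells the turning only, not how the square stands.
- hooks_mid (a point): On the tool rack, level with the top of the prongs, 160 mm above the bench: the hanging place of the middle pair of prongs. Three pairs, 85 mm apart along the rack's y axis. Prongs point to the rack's -x, towards the robot; z up. A pair is two 8 mm bars with an 18 mm gap: the shank passes, socket and flange do not.
- hooks_tip (a point): Turned-up ends of the middle pair of prongs: they rise 11 mm above the prongs' top, and end 40 mm to the rack's -x of the hanging place, as at all pairs. To come off, a tool is lifted over these ends and drawn out along -x by 70 mm or more before it can rise. A rail joins the prongs 39 mm behind (+x of) the hanging places, its top 3 mm above the prongs', lower than the tools' bars.
- hexbox_grip (a point): A neighbour on the rack, to be left hanging: T-wrench with a slim hexagonal socket (up to 29 mm across), same bar and flange, 175 mm tall. Point at the centre of its bar.
- hexkey_grip (a point): Another neighbour on the rack, to be left hanging: T-handled hex key, no socket, just a 12 mm shank, same bar and flange, 168 mm tall. Point at the centre of its bar.
- cell_a: Bystander: a loose pink cylindrical cell, 18 mm across, 64 mm tall, standing on end on the bench; origin at the centre of its foot.
- cell_b: Bystander: a second loose standing pink cell, like the first.
- spanner: Bystander: a steel open-ended spanner, 170 mm long, lying on the bench.
- driver: Bystander: a screwdriver, 190 mm long, lying on the bench.
- spare_module: Bystander: a spare module of pink cells, about 82 x 121 x 70 mm, on the bench at the back.
- holder: Bystander: an empty black cell holder, 100 x 140 x 10 mm, lying on the bench.
- tape: Bystander: a roll of insulating tape, 90 mm across, 24 mm high, lying flat.
Things that resemble listed ones, but are neither listed nor needed, are in the scene too. What is shaped like the part that bears wrench_grip but blue or yellow is not meant.

How it is judged:
On the way, in this order (a step that is already met when the one before it is completed fails the run):
1. the wrench's socket is fitted over the screw's square head, down to its collar, with the screw still loose (z of wrench_mouth in the frame of well below -0.049 m and horizontal distance between wrench_mouth and well below 0.006 m and value of joint screw below 1.42 rad), for 0.1 s.
2. with the wrench on it, the screw is tightened clockwise until it comes up hard (z of wrench_mouth in the frame of well below -0.049 m and horizontal distance between wrench_mouth and well below 0.006 m and value of joint screw above 1.42 rad), for 0.1 s.
At the end, for the whole second after the job is handed in: The screw is tight (within 0.08 rad, 5 degrees, of its stop) and the wrench hangs upright (within 0.12 rad) on the hooks it came from, its bar's centre within 30 mm of where it hung at the start (value of joint screw above 1.42 rad and distance of wrench_grip from where it was at the start of the episode below 0.03 m and angle between wrench_grip's own z axis and vertical below 0.12 rad); the robot touches nothing.
It fails at once if a neighbouring tool on the rack is displaced by more than 25 mm or swung by more than 0.4 rad (distance of any of hexbox_grip, hexkey_grip from where it was at the start of the episode above 0.025 m or angle between any of hexbox_grip, hexkey_grip's own z axis and vertical above 0.4 rad).
It fails at once if a thing on the bench is displaced by more than 25 mm or knocked over (distance of any of cell_a, cell_b, spanner, driver, spare_module, holder, tape from where it was at the start of the episode above 0.025 m or angle between any of cell_a, cell_b's own z axis and vertical above 0.4 rad).
It also fails if it takes over 72 s, if anything falls off the work surface, if the arm or the gripper's body presses on something with over 40 N, if the wrist force passes 120 N, or if a joint passes its speed limit or range.

## Working session

There is one attempt and no reset: what is moved stays moved. The work goes in short steps, each a Python script; the robot and the scene stay as the last script left them, time stands still between calls to the robot, and variables do not carry over. Pictures are saved under pics/ and viewed, at most 10 in all, crops included, and the job is handed in when it is done.

```bash
mkdir -p pics; ls
python3 - <<'E'
from rig import *
import cv2,numpy as np
for n in("scene","top"):
    p,d=camera(n); cv2.imwrite(f"pics/{n}0.png",p[:,:,::-1]); np.save(f"pics/{n}0.npy",d)
    c=camera_params(n); print(n,c["K"],c["position"],c["rotation"])
s=sense(); print(s["time_s"],s["position"],s["tcp_rot"],s["finger_gap"])
E
```

```text
pics
scene [[500.07417562   0.         315.59722939]
 [  0.         500.07417562 194.89286478]
 [  0.           0.           1.        ]] [ 1.64890634 -0.39595617  1.27524205] [[ 0.33229397  0.65587071 -0.67780109]
 [ 0.94298399 -0.24552036  0.22472417]
 [-0.01902397 -0.71383007 -0.70006052]]
top [[435.49805992   0.         325.66685413]
 [  0.         435.49805992 201.36093164]
 [  0.           0.           1.        ]] [ 0.28265517 -0.0094352   1.49350528] [[-0.07890581 -0.97627293  0.20165576]
 [-0.99687548  0.07800968 -0.01240001]
 [-0.00362531 -0.20200412 -0.97937796]]
0.1 [ 0.30355925 -0.60236763  0.25534962] [[ 8.93004426e-01  4.50047043e-01 -8.68522574e-04]
 [ 4.50047874e-01 -8.93003108e-01  1.53655244e-03]
 [-8.40724766e-05 -1.76302486e-03 -9.99998442e-01]] 0.08532295895274583
```

View pics/scene0.png

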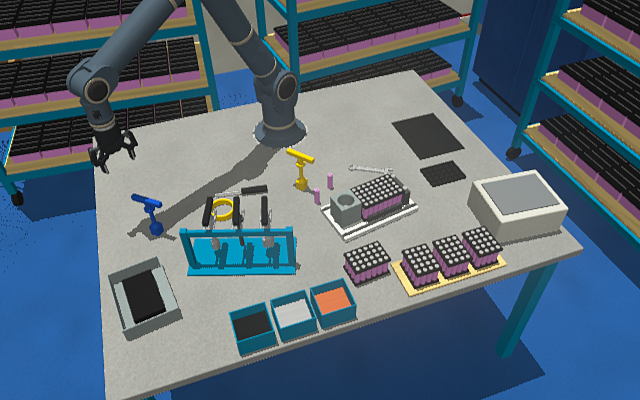

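View pics/top0.png

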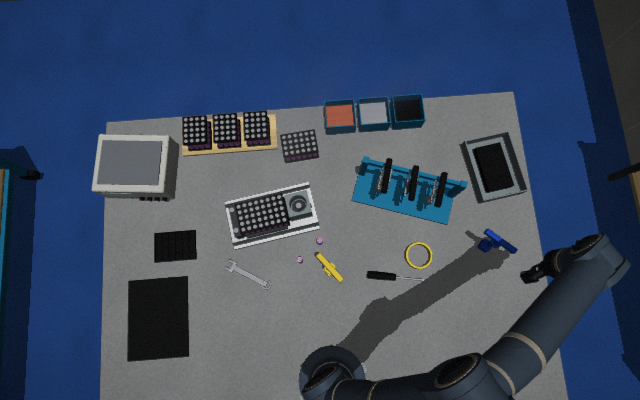

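The scene view shows three black-barred tools on the teal rack, at about (208,212), (236,210) and (266,210). In the top view they are at (386,176), (413,182) and (440,190). The blue T at (150,205) and the yellow T at (300,160) are decoys. The stop block with the well is at scene (345,205), top (299,203). Next I take an enlarged crop of the rack and block, plus a point cloud.

```bash
cat > h.py <<'E'
import numpy as np,cv2
from rig import *
def cloud(n,d):
    c=camera_params(n);K=c["K"];v,u=np.mgrid[:400,:640]
    P=np.stack([(u-K[0,2])/K[0,0]*d,(v-K[1,2])/K[1,1]*d,d],-1)
    return P@np.array(c["rotation"]).T+np.array(c["position"])
def proj(n,p):
    c=camera_params(n);q=np.array(c["rotation"]).T@(np.array(p)-c["position"]);q=c["K"]@q
    return q[:2]/q[2]
E
python3 - <<'E'
from h import *
a=cv2.imread("pics/scene0.png");b=cv2.imread("pics/top0.png")
A=cv2.resize(a[175:285,170:310],(800,600),interpolation=cv2.INTER_CUBIC)[:, :]
B1=cv2.resize(b[150:230,345:475],(400,246),interpolation=cv2.INTER_CUBIC)
B2=cv2.resize(b[180:230,270:330],(295,246),interpolation=cv2.INTER_CUBIC)
A=cv2.resize(a[180:285,175:305],(433,350),interpolation=cv2.INTER_CUBIC)
A2=cv2.resize(a[180:245,315:385],(360,334),interpolation=cv2.INTER_CUBIC)
o=np.zeros((600,800,3),np.uint8);o[:350,:433]=A;o[:334,440:]=A2;o[354:,:400]=B1;o[354:,410:705]=B2
cv2.imwrite("pics/c1.png",o)
for n in("scene","top"):
    im=a if n=="scene" else b
    P=cloud(n,np.load(f"pics/{n}0.npy"));g=im.max(2)
    m=(P[...,2]>.185)&(P[...,2]<.26)&(P[...,0]>.4)&(P[...,0]<.95)&(P[...,1]<0)&(P[...,1]>-.5)
    k,l,st,ce=cv2.connectedComponentsWithStats(m.astype(np.uint8))
    for i in range(1,k):
        if st[i,4]<25: continue
        q=P[l==i];e=cv2.minAreaRect(q[:,:2].astype(np.float32));print(n,ce[i],st[i,4],np.median(q,0).round(4),"z",np.percentile(q[:,2],[5,50,90,98]).round(4),"rect",np.round(e[0],4),np.round(e[1],4),e[2])
    # block top
    m=(abs(P[...,2]-.105)<.006)&(P[...,0]>.4)&(P[...,0]<.75)&(abs(P[...,1]-.05)<.1)
    k,l,st,ce=cv2.connectedComponentsWithStats(m.astype(np.uint8))
    for i in range(1,k):
        if st[i,4]<60: continue
        q=P[l==i];e=cv2.minAreaRect(q[:,:2].astype(np.float32));print(n,"blk",ce[i],st[i,4],np.median(q[:,2]),"rect",np.round(e[0],4),np.round(e[1],4),e[2])
E
```

```text
scene [207.1952381  210.89047619] 210 [ 0.5657 -0.3773  0.2086] z [0.196  0.2086 0.2122 0.2139] rect [ 0.5596 -0.3776] [0.0208 0.1134] 71.25076293945312
scene [235.58375635 210.36548223] 197 [ 0.5945 -0.2974  0.2087] z [0.1952 0.2087 0.2125 0.2153] rect [ 0.586  -0.2962] [0.0186 0.1144] 75.37539672851562
scene [263.975 210.38 ] 200 [ 0.624  -0.2183  0.2088] z [0.1961 0.2088 0.2122 0.214 ] rect [ 0.6174 -0.2172] [0.0179 0.1101] 74.61897277832031
scene blk [345.22794118 199.91544118] 272 0.10448981892545439 rect [0.5697 0.0641] [0.0828 0.0791] 12.070472717285156
top [386.00456621 175.53881279] 219 [ 0.6129 -0.215   0.2095] z [0.2015 0.2095 0.2132 0.2149] rect [ 0.6144 -0.2158] [0.0188 0.1089] 74.75810241699219
top [413.04273504 182.88034188] 234 [ 0.5823 -0.2948  0.2093] z [0.1995 0.2093 0.2131 0.2153] rect [ 0.5859 -0.2958] [0.0193 0.1105] 74.95474243164062
top [440.37295082 189.27868852] 244 [ 0.5573 -0.3742  0.2094] z [0.1982 0.2094 0.2132 0.2152] rect [ 0.5585 -0.3765] [0.019  0.1111] 70.51756286621094
top blk [297.55591054 203.12460064] 313 0.10478781754404465 rect [0.5702 0.0655] [0.0781 0.0757] 9.616122245788574
```

View pics/c1.png

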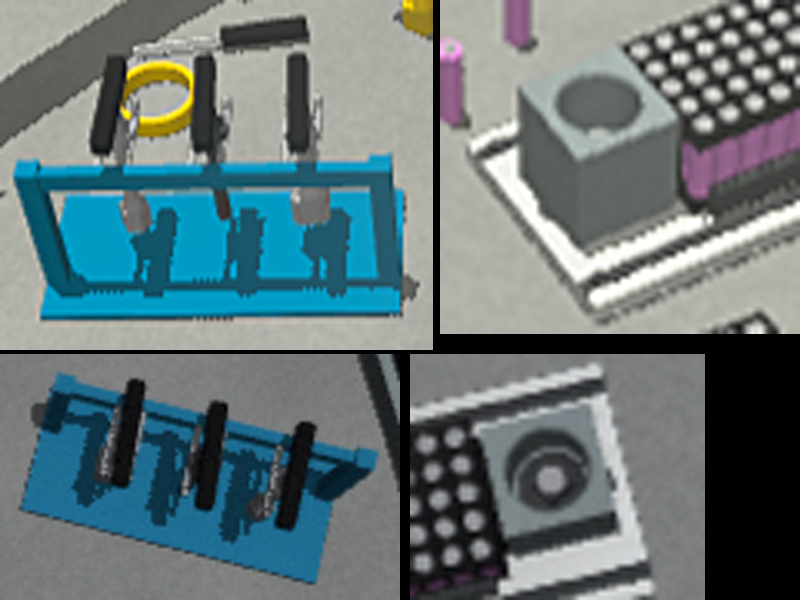

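The crop settles which tool it is. By socket, scene left (208,212) is the slim hexbox, the middle one (236,210) is the bare hex key, and the right one (266,210) has the widest socket. That right-hand one is top view (386,176), near (0.614,-0.216), and it is the wrench I need. Next I refine the well, bar and square-head angle, and check the IK.

```bash
cat >> h.py <<'E'
def R(t): c,s=np.cos(t),np.sin(t); return np.array([[c,s,0],[s,-c,0],[0,0,-1.]])
def onplane(n,u,v,z):
    c=camera_params(n);r=np.linalg.solve(c["K"],np.stack([u,v,np.ones_like(u)]).astype(float)).T@np.array(c["rotation"]).T
    p=np.array(c["position"]);return p+r*((z-p[2])/r[:,2])[:,None]
E
python3 - <<'E'
from h import *
for n in("scene","top"):
    P=cloud(n,np.load(f"pics/{n}0.npy"))
    v,u=np.mgrid[:400,:640]
    Q=onplane(n,u.ravel(),v.ravel(),.105).reshape(400,640,3)
    r=np.hypot(Q[...,0]-.570,Q[...,1]-.065)
    m=(r<.034)&(P[...,2]<.101)
    q=Q[m];c=q.mean(0);print(n,"well",c.round(4),m.sum(),"eqdia",2*np.sqrt(m.sum()*abs(np.linalg.norm(np.cross(Q[203,298]-Q[203,297],Q[204,297]-Q[203,297])) if n=="top" else np.linalg.norm(np.cross(Q[200,346]-Q[200,345],Q[201,345]-Q[200,345])))/np.pi))
    Q=onplane(n,u.ravel(),v.ravel(),.21).reshape(400,640,3)
    for k in((.6145,-.216),(.586,-.296),(.5585,-.3765)):
        m=(np.hypot(Q[...,0]-k[0],Q[...,1]-k[1])<.065)&(P[...,2]>.2035)&(P[...,2]<.225)
        e=cv2.minAreaRect(Q[m][:,:2].astype(np.float32));print(n,"bar",Q[m].mean(0).round(4),np.round(e[0],4),np.round(e[1],4),e[2]-90)
P=cloud("top",np.load("pics/top0.npy"))
v,u=np.mgrid[193:216,287:312];print((P[193:214,290:308,2]*1000).round().astype(int))
im=cv2.imread("pics/top0.png");print(im[193:214,290:308].max(2))
m=(np.hypot(P[...,0]-.570,P[...,1]-.065)<.03)&(P[...,2]>.057)&(P[...,2]<.08)
print("head",P[m].mean(0).round(4),m.sum())
s=sense()
for t in np.arange(-3.4,3.5,.4):
    a=[inverse_kinematics([.57,.065,z],R(t)) for z in(.30,.205)]
    b=inverse_kinematics([.6145,-.216,.206],R(t))
    print(round(t,2),[None if x is None else np.round(x,2)for x in a+[b]])
E
```

```text
scene well [0.5718 0.0638 0.105 ] 156 eqdia 0.05524950622048628
scene bar [ 0.6197 -0.2184  0.21  ] [ 0.6203 -0.219 ] [0.0152 0.1125] -15.355270385742188
scene bar [ 0.5905 -0.2976  0.21  ] [ 0.59   -0.2981] [0.0175 0.1118] -13.075813293457031
scene bar [ 0.562  -0.3769  0.21  ] [ 0.5633 -0.377 ] [0.0188 0.1155] -18.65422821044922
top well [0.5699 0.065  0.105 ] 227 eqdia 0.05586660983329785
top bar [ 0.613  -0.2157  0.21  ] [ 0.6137 -0.2161] [0.0175 0.1103] -15.166610717773438
top bar [ 0.5844 -0.2956  0.21  ] [ 0.5846 -0.2954] [0.0184 0.1101] -14.764030456542969
top bar [ 0.5574 -0.3759  0.21  ] [ 0.5579 -0.3758] [0.0188 0.1097] -18.921478271484375
[[ 16 110 106 106 101 105 111 102 106 108 103 104 107 107 110 106 104  22]
 [106 109 113 103 101 106 104 101 107 100 102 104 106 106 106 104 104 102]
 [103 109 109 105 109  98 101 101 102 103 103 104 105 106 105 102 102 104]
 [108 101 106 102  99  94  92  85  84  87  94 100 107  98 101 105 102 104]
 [106 102 106  98  86  77  73  72  68  67  81  87  84 101 107 109 107 105]
 [106 104  88  79  73  73  60  55  58  52  57  63  76  86  99 106 
[... 5272 characters left out ...]
4 ,  0.36, -0.76,  1.69,  0.26,  1.19,  0.2 ]), array([ 0.36,  0.45, -0.73,  1.8 ,  0.35,  1.02,  0.13]), array([ 0.65,  0.53, -0.54,  1.62,  0.3 ,  1.07,  0.65])]
2.6 [array([ 0.43,  0.37, -0.8 ,  1.69,  0.28,  1.2 ,  0.59]), array([ 0.4 ,  0.47, -0.78,  1.8 ,  0.38,  1.03,  0.5 ]), array([ 0.69,  0.55, -0.6 ,  1.62,  0.34,  1.08,  1.03])]
3.0 [array([ 0.46,  0.38, -0.84,  1.69,  0.3 ,  1.21,  0.97]), array([ 0.42,  0.48, -0.8 ,  1.8 ,  0.39,  1.03,  0.89]), array([ 0.73,  0.56, -0.67,  1.62,  0.38,  1.09,  1.39])]
3.4 [array([ 0.53,  0.42, -0.97,  1.69,  0.37,  1.23,  1.31]), array([ 0.47,  0.51, -0.89,  1.8 ,  0.45,  1.05,  1.24]), array([ 0.78,  0.59, -0.75,  1.62,  0.43,  1.11,  1.75])]
```

The depth map resolves the screw head: it is a diamond, with its diagonals nearly along the image axes. I fit its angle and pick up the wrench in the same step.

Run:
```python
from h import *
from scipy.optimize import minimize
P=cloud("top",np.load("pics/top0.npy"));v,u=np.mgrid[195:214,290:308]
z=P[195:214,290:308,2]
Q=onplane("top",u.ravel(),v.ravel(),.065)
zz=z.ravel();k=(np.hypot(Q[:,0]-.572,Q[:,1]-.066)<.024)
def soft(p):
    x=Q[k,0]-p[0];y=Q[k,1]-p[1];c,s=np.cos(p[2]),np.sin(p[2])
    d=np.maximum(abs(c*x+s*y),abs(-s*x+c*y))-.011
    return np.sum((np.clip((zz[k]-.049)/.018,0,1)-1/(1+np.exp(d/.0008)))**2)
for t in np.radians(np.arange(0,90,7.5)):
    r=min((minimize(lambda q:soft([q[0],q[1],t]),[x0,y0],method="Nelder-Mead") for x0 in(.570,.575) for y0 in(.064,.068)),key=lambda r:r.fun)
    print(np.degrees(t),r.x.round(4),round(r.fun,2))
# pick approach
th=np.pi-np.radians(15.2); B=np.array([.6140,-.2160]); ax=np.array([np.cos(-.335),np.sin(-.335),0])
command_gripper(.05)
g=lambda z:[B[0],B[1],z]
movep(g(.32),R(th)); move_l(g(.2065),feed=.12,until_force=8)
print(sense()["position"])
command_gripper(0.0,70)
s=sense();print(s["time_s"],s["position"],s["finger_gap"],s["wrist_force"],s["ft_torque"],s["joint_pos"])
```

```text
0.0 [0.5711 0.0655] 14.07
7.499999999999999 [0.571  0.0657] 13.24
14.999999999999998 [0.5703 0.0653] 12.32
22.5 [0.5703 0.0655] 10.69
29.999999999999996 [0.5703 0.0656] 9.07
37.5 [0.5702 0.0656] 7.88
45.0 [0.5702 0.0656] 8.04
52.50000000000001 [0.5702 0.0656] 9.24
59.99999999999999 [0.5702 0.0655] 11.24
67.5 [0.5701 0.0653] 12.74
75.0 [0.5702 0.0657] 13.92
82.5 [0.5695 0.0655] 14.39
[ 0.61463886 -0.2159958   0.20744636]
3.85 [ 0.61439406 -0.21606033  0.20746912] 0.016921813127732034 [-1.03990843 -0.10245242  3.95823827] [-0.03636995  0.16111496 -0.00645801] [ 0.70728714  0.54999052 -0.62822014  1.62058477  0.35496411  1.0861278
  1.28768586]
```

The screw's flats stand at about 41° (mod 90°), with the head centre at (0.5702, 0.0656), which agrees with the well centre. Now I lift the wrench, draw it out and carry it over the well.

Run:
```python
from h import *
s=sense();p0=np.array(s["position"]);np.save("p0.npy",p0)
ax=np.array([np.cos(-.336),np.sin(-.336),0]);th=np.pi-np.radians(15.2)
move_l(p0+[0,0,.02],feed=.06);s=sense();print(s["wrist_force"],s["ft_torque"])
q=p0+[0,0,.02]-.095*ax
move_l(q,feed=.1);print(sense()["wrist_force"])
move_l(q+[0,0,.13],feed=.2)
movep([.5702,.0656,.33],R(np.radians(131)))
s=sense();print(s["time_s"],s["position"],s["wrist_force"],s["ft_torque"],s["finger_gap"])
p,d=camera("scene");np.save("pics/s1.npy",d);cv2.imwrite("pics/s1.png",p[:,:,::-1])
o=p[:,:,::-1].copy()
cv2.imwrite("pics/s1c.png",cv2.resize(o[90:250,240:440],(750,600),interpolation=cv2.INTER_CUBIC))
for h in(0,.03,.11,.15):print(h,proj("scene",[.5702,.0656,.3225-h+.0015]))
```

```text
[ 0.52612504  0.08606253 -4.24804033] [-0.01656161  0.04112026  0.04595622]
[ 0.11830909  1.52168381 -4.67340016]
7.2583 [0.57021019 0.06390662 0.32902228] [-0.99684364 -0.55862974 -4.28193764] [-0.08044263 -0.04134383  0.04140673] 0.016952900466826685
0 [347.21471755 147.64827367]
0.03 [346.96591823 155.33736668]
0.11 [346.33483457 174.8408803 ]
0.15 [346.03580021 184.08247725]
```

View pics/s1c.png

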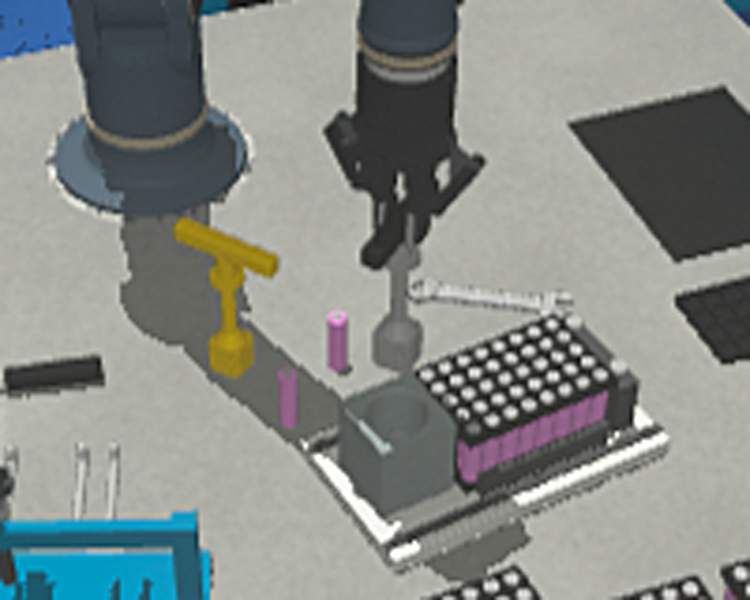

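The wrench hangs upright in the gripper. Its socket is at about crop (398,345), or pixel 346, right where my model puts it (346.2). I check the residual offset and then descend, watching the force.

Run:
```python
from h import *
s=sense();print(s["position"],s["joint_pos"])
d=np.load("pics/s1.npy");P=cloud("scene",d)
m=(np.hypot(P[...,0]-.57,P[...,1]-.065)<.035)
for lo,hi in((.178,.203),(.225,.265)):
    q=P[m&(P[...,2]>lo)&(P[...,2]<hi)];f=lambda c:np.hypot(q[:,0]-c[0],q[:,1]-c[1])-c[2]
    from scipy.optimize import least_squares
    print(len(q),q.mean(0).round(4),least_squares(f,[.57,.065,.02],loss="soft_l1",f_scale=.001).x.round(4),q[:,1].min(),q[:,1].max())
t=[.5702,.0656]
move_l([*t,.25],feed=.15);sleep(.4);s=sense();print(s["position"],s["wrist_force"])
e=np.array(t)-s["position"][:2]; c=np.array(t)+e
move_l([*c,.25],feed=.05);sleep(.3);s=sense();print(s["position"],s["time_s"])
r=move_l([*c,.203],feed=.03,until_force=6);s=sense();print(r,s["position"],s["wrist_force"],s["ft_torque"],s["time_s"])
```

```text
[0.57040371 0.06326813 0.32923812] [ 0.37540562  0.32869621 -0.71979203  1.65183981  0.22725773  1.24821637
  0.32226108]
77 [0.5805 0.0577 0.191 ] [0.5687 0.0633 0.0196] 0.04151606961587284 0.08536162925489482
49 [0.5743 0.0618 0.2454] [0.5723 0.0623 0.0056] 0.055107595906917606 0.07112402634661535
[0.57035185 0.06566192 0.25043284] [-0.306983   -0.06942884 -4.89764772]
[0.57004621 0.06555096 0.24998268] 8.9417
True [0.5699987  0.06563438 0.20699046] [-0.7217545  -0.91817581  6.11285936] [-0.02337383  0.06196995 -0.03379024] 10.2333
```

It seated on the first try: TCP z is 0.207, where the collar predicts 0.2065 and a mis-seated socket would read about 0.2225. Now I tighten it in small clockwise steps, watching the moment.

Run:
```python
from h import *
t=[.5702,.0656];a=131
move_l([*t,.2078],feed=.02);b=sense();b0=b["ft_torque"][2];print("b",b["wrist_force"],b0)
while a>20:
    a-=5;movep([*t,.2078],R(np.radians(a)));s=sense();T=s["ft_torque"][2]
    Rr=s["tcp_rot"];print(a,np.degrees(np.arctan2(Rr[1][0],Rr[0][0])).round(1),round(T,3),np.round(s["wrist_force"],1),np.round(s["position"],4),round(s["time_s"],1))
    if abs(T-b0)>1.3 or np.linalg.norm(s["wrist_force"][:2])>30: break
```

```text
b [ 0.45037992 -0.37336792 -3.16124295] 0.030650023229986806
126 126.1 -0.048 [ 0.   0.  -4.5] [0.5698 0.0655 0.2073] 10.8
121 121.2 0.012 [-0.4  0.1 -6.1] [0.5697 0.0655 0.2072] 11.1
116 116.2 0.038 [-0.9  0.  -8.2] [0.5697 0.0655 0.2073] 11.3
111 111.2 0.087 [-0.7 -0.6 -7.6] [0.5697 0.0655 0.2073] 11.6
106 106.2 0.044 [-1.4 -0.1 -8.1] [0.5697 0.0655 0.2074] 11.8
101 101.2 0.089 [-0.3 -0.1 -8.3] [0.5698 0.0656 0.2075] 12.1
96 96.2 0.082 [-2.8 -1.  -9.2] [0.5698 0.0656 0.2076] 12.3
91 91.2 0.086 [-1.7  1.1 -7.8] [0.5698 0.0656 0.2077] 12.6
86 86.2 0.062 [-2.2 -0.4 -7.8] [0.5699 0.0657 0.2077] 12.8
81 81.2 0.055 [-3.2 -0.5 -7.6] [0.57   0.0657 0.2077] 13.1
76 76.2 0.026 [-3.5  0.6 -7.5] [0.57   0.0657 0.2078] 13.3
71 71.2 0.038 [-3.6  0.9 -6.9] [0.57   0.0657 0.2078] 13.6
66 66.2 0.064 [-3.2  0.5 -6.6] [0.5701 0.0657 0.2078] 13.8
61 61.2 0.03 [-3.6  0.3 -7. ] [0.5701 0.0657 0.2078] 14.1
56 56.2 0.005 [-4.   0.8 -7.6] [0.5701 0.0657 0.2078] 14.3
51 51.2 0.043 [-4.1  0.8 -6.5] [0.5701 0.0658 0.2078] 14.6
46 46.2 0.044 [-3.1  0.4 -5.9] [0.5702 0.0657 0.2078] 14.8
41 41.2 0.093 [-3.9  0.6 -7.1] [0.5702 0.0657 0.2078] 15.1
36 36.4 1.065 [-3.7 -0.2 -6.3] [0.5703 0.0658 0.2079] 15.3
31 31.5 2.049 [-2.1  0.6 -7.3] [0.5706 0.0662 0.208 ] 15.6
```

The moment jumped from 0.09 to 1.07 to 2.05 N m at 36° and 31°, so the screw is hard on its stop after about 90° of turning. I back off to neutral, lift out, and compare the grip with the earlier picture.

Run:
```python
from h import *
t=[.5702,.0656]
movep([*t,.2078],R(np.radians(39.5)));s=sense();print(s["ft_torque"],s["wrist_force"])
r=move_l([*t,.33],feed=.12,until_force=25);s=sense();print(r,s["position"],s["wrist_force"],s["ft_torque"])
movep([*t,.33],R(np.radians(131)));sleep(.4)
s=sense();print(s["time_s"],s["position"],s["wrist_force"],s["ft_torque"],s["finger_gap"])
p,d=camera("scene");np.save("pics/s2.npy",d)
o=p[:,:,::-1];a=cv2.imread("pics/s1.png")
f=lambda i:cv2.resize(i[130:225,310:385],(400,507),interpolation=cv2.INTER_CUBIC)
cv2.imwrite("pics/s2c.png",np.hstack([f(a),f(o)]))
for d in(np.load("pics/s1.npy"),d):
    P=cloud("scene",d);m=np.hypot(P[...,0]-.57,P[...,1]-.065)<.04
    q=P[m&(P[...,2]>.178)&(P[...,2]<.203)];print(q.mean(0),P[m&(P[...,2]>.16)][:,2].min())
```

```text
[0.80622908 0.77151464 0.15507825] [-2.09508817  2.67534617 -4.94406113]
False [0.56981514 0.06527987 0.32910252] [ 0.40483997 -0.58129095 -4.07793619] [-0.02009666 -0.02183488  0.04634618]
18.7333 [0.57019307 0.06563943 0.3300057 ] [ 0.19888058  1.34397895 -4.10666154] [ 0.04732326 -0.00232575  0.0377136 ] 0.01687421073698981
[0.58052947 0.05774539 0.19095191] 0.16840730655189207
[0.58293791 0.05997379 0.19110077] 0.17138739351278076
```

View pics/s2c.png

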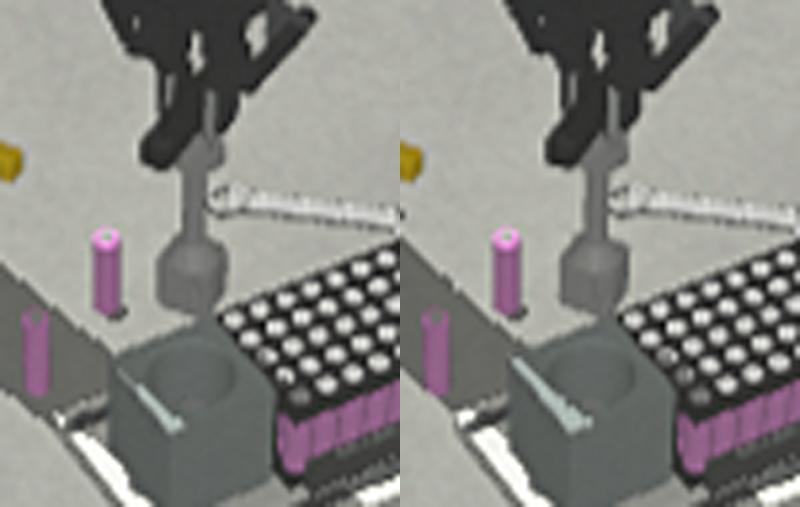

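The grip is unchanged: the socket is at crop (190,270) before and (592,270) after, and the 2 mm shift matches the TCP settling. Now I hang it back by the reverse path.

Run:
```python
from h import *
p0=np.load("p0.npy");ax=np.array([np.cos(-.336),np.sin(-.336),0]);th=np.pi-np.radians(15.2)
q=p0+[0,0,.021]-.095*ax
movep(q+[0,0,.13],R(th));sleep(.5)
move_l(q,feed=.12);sleep(.5);s=sense();print("err",np.array(s["position"])-q)
r=move_l(p0+[0,0,.021],feed=.06,until_force=12);sleep(.3);s=sense();print(r,np.array(s["position"])-p0,s["wrist_force"],s["ft_torque"])
if not r:
    r=move_l(p0-[0,0,.002],feed=.02,until_force=4);s=sense();print(r,np.array(s["position"])-p0,s["wrist_force"],s["ft_torque"],s["time_s"])
```

```text
err [ 6.11336386e-06 -7.54321082e-06  6.46208834e-05]
False [-7.74138282e-05 -1.67038410e-05  2.10478264e-02] [-0.57570006 -0.18596467 -4.32357309] [-0.02772354  0.03300348 -0.02772116]
True [-1.13183557e-04 -2.25931342e-05  7.78531473e-05] [0.39202191 0.2227763  5.73580738] [ 0.0266969   0.04925873 -0.00458093] 25.0083
```

The wrench rests on the prongs within 0.1 mm of the height and place it started at. I release it, withdraw straight up and check.

Run:
```python
from h import *
s=sense();p=np.array(s["position"])
command_gripper(.05);sleep(.3)
move_l(p+[0,0,.14],feed=.1);print(sense()["wrist_force"])
movep([.304,-.50,.36],R(.467+np.pi/2));sleep(1)
for n in("scene","top"):
    im,d=camera(n);P=cloud(n,d);D=cloud(n,np.load(f"pics/{n}0.npy"))
    if n=="top": cv2.imwrite("pics/end.png",im[:,:,::-1])
    v,u=np.mgrid[:400,:640];Q=onplane(n,u.ravel(),v.ravel(),.21).reshape(400,640,3)
    for k in((.6145,-.216),(.586,-.296),(.5585,-.3765)):
        for C in(D,P):
            m=(np.hypot(Q[...,0]-k[0],Q[...,1]-k[1])<.065)&(C[...,2]>.2035)&(C[...,2]<.225)
            e=cv2.minAreaRect(Q[m][:,:2].astype(np.float32));print(n,Q[m].mean(0).round(4),np.median(C[m][:,2]).round(4),round(e[2]-90,1))
print(sense()["time_s"],sense()["wrist_force"])
```

```text
[ 0.62110656  0.69489099 -0.03866051]
scene [ 0.6197 -0.2184  0.21  ] 0.2095 -15.4
scene [ 0.6204 -0.2176  0.21  ] 0.2094 -14.9
scene [ 0.5905 -0.2976  0.21  ] 0.2096 -13.1
scene [ 0.5907 -0.2973  0.21  ] 0.21 -14.9
scene [ 0.562  -0.3769  0.21  ] 0.2097 -18.7
scene [ 0.563  -0.3771  0.21  ] 0.2097 -19.1
top [ 0.613  -0.2157  0.21  ] 0.2098 -15.2
top [ 0.614  -0.2157  0.21  ] 0.21 -12.9
top [ 0.5844 -0.2956  0.21  ] 0.2099 -14.8
top [ 0.5845 -0.2956  0.21  ] 0.2097 -14.8
top [ 0.5574 -0.3759  0.21  ] 0.2097 -18.9
top [ 0.5575 -0.3758  0.21  ] 0.2095 -19.3
29.95 [ 0.23990295 -0.09277358  0.24411342]
```

View pics/end.png

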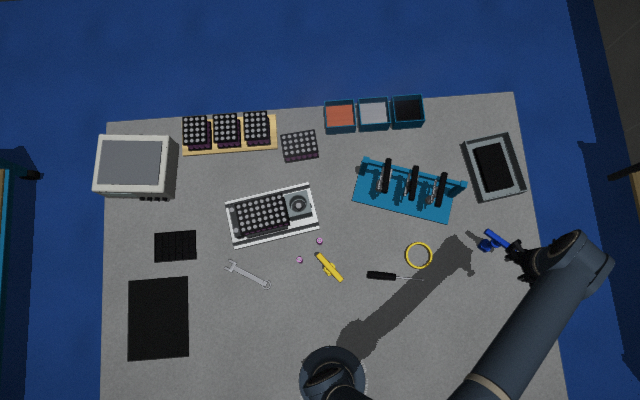

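All three tools hang where they were: the bars at top (386,176), (413,182) and (440,190) moved by about 1 mm or less. The bench looks undisturbed and the arm is clear of everything.

```bash
python3 -c "
from rig import *
print(finish_job())"
```

```text
the job is handed in; nothing more can be done
None
```

The job is handed in, with no verdict returned: the screw was turned about 90° clockwise until it came up hard, and the wrench is back on its own hooks within about 1 mm, with the two neighbouring tools and the bench items undisturbed as far as the cameras show.

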